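Cap the specimen pot and lift the carrier level

TASK

Close the open specimen pot in the carrier by setting the loose blue lid squarely on it, then lift the carrier by its red handle until its base is about 10 cm above the bench, without tipping it on the way. Finish while still holding it there, level and still, with both pots in their wells and the lid on; leave the other things on the bench where they are.

Things in the scene. Friction and masses are not known exactly. Their poses are not given: they have to be found in the camera images.
- table: The white laminate bench top, its surface at z = 0.
- carrier: The loose carrier, 0.5 to 0.8 kg with its load, nearly balanced under the handle. Aluminium base plate 86 (x) by 236 (y) by 6 mm; two black round wells (collars 16 mm high, 58 mm inside) 80 mm either side of the middle along y, each holding a pot. Origin: centre of the underside; z up.
- carrier_grip (a point): Centre of the red grip bar of the carrier's handle, 142 mm above the carrier's origin. The bar runs along the carrier's x: 74 mm long, 16 mm wide (y), 26 mm tall, a thin steel upright at each end, open space below. Take it from above across its 16 mm width, fingers closing along the carrier's y. Axes as the carrier.
- handle: The carrier's handle (red bar and two steel uprights), rigid with the carrier; origin and axes as carrier.
- pot_rim (a point): Centre of the mouth of the OPEN pot: a loose white plastic pot, 54 mm outside, 48 mm inside, 62 mm tall, with a yellow cassette lying on its floor, standing with 2 mm play in one of the two wells (which one varies); its rim is 68 mm above the bench. z up.
- capped_rim (a point): Centre of the rim of the other pot, of the same size but already closed with its own fixed blue lid (knob top 101 mm above the bench). It stands in the other well.
- lid_knob (a point): Centre of the upright round knob (18 mm across, 28 mm tall) of the loose blue lid, lying knob up on the bench. It is 27 mm above the lid's underside, 14 mm above the disc's top and 19 mm above the disc's underside. z up along the knob; any finger direction works.
- lid_seat (a point): Centre of the underside of the lid's disc (8 mm above the bottom of its plug); when the lid is seated it coincides with the open pot's rim centre. z up.
- petri: A closed petri dish with an orange medium, 90 mm across and 16 mm tall, lying near the lid; leave alone. Origin under its centre.
- dropper: White dropper bottle with a blue band, 50 mm across, 134 mm tall; leave alone. Origin under its centre.
- amber: Amber glass bottle with a black cap, 60 mm across, 130 mm tall; leave alone. Origin under its centre.
- slidebox: Flat green slide box, 90 by 170 mm, 35 mm tall; leave alone. Origin under its centre.
- tipbox: Grey box of yellow pipette tips, 85 by 120 mm, 66 mm tall; leave alone. Origin under its centre.
- tweezers: Steel tweezers, 115 mm long, 8 mm tall, lying flat; leave alone. Origin under their middle.
- lid: The loose blue lid, 30 g. From the bottom: a plug 43 mm across, 8 mm deep (tapered to 36 mm below), which enters the pot's mouth with 2.5 mm play all round; a disc 56 mm across, 5 mm thick, which rests on the rim; the knob. Origin at the centre of its underside, z up.

How it is judged:
On the way, in this order (a step that is already met when the one before it is completed fails the run):
1. the lid is seated squarely on the open pot and let go, while the carrier still stands on the bench (distance between lid_seat and pot_rim below 0.006 m and angle between the z axis of lid_seat and the z axis of pot_rim, either way round below 0.09 rad and contact force between the fingers and lid below 0.1 N and height (world z) of carrier below 0.01 m), for 0.2 s.
2. the carrier, lid still on, hangs level from the handle clear of the bench (distance between lid_seat and pot_rim below 0.006 m and angle between the z axis of lid_seat and the z axis of pot_rim, either way round below 0.09 rad and height (world z) of carrier between 0.06 and 0.16 m and angle between carrier's own z axis and vertical below 0.12 rad and contact force between the fingers and handle above 2 N), for 0.2 s.
At the end, for the whole second after the job is handed in: Through the last second the fingers hold the carrier by its handle, base 6 to 16 cm above the bench, within 7 degrees of level, still, touching nothing else; both pots upright in their wells; the lid seated on the open pot (within 6 mm, 5 degrees) and not touched by the fingers (all of step 2 and z of pot_rim in the frame of carrier between 0.062 and 0.074 m and angle between the z axis of each of pot_rim, capped_rim and the z axis of carrier, either way round below 0.09 rad and z of capped_rim in the frame of carrier between 0.062 and 0.074 m and linear speed of carrier below 0.02 m/s and angular speed of carrier below 0.15 rad/s and contact force between carrier and table below 0.1 N and contact force between carrier and petri below 0.1 N and contact force between carrier and dropper below 0.1 N and contact force between carrier and amber below 0.1 N and contact force between carrier and slidebox below 0.1 N and contact force between carrier and tipbox below 0.1 N and contact force between carrier and tweezers below 0.1 N and contact force between the fingers and lid below 0.1 N); the arm keeps its last pose, push and grip.
It fails at once if the carrier is tipped by more than 15 degrees (angle between carrier's own z axis and vertical above 0.262 rad).
It fails at once if another thing on the bench is moved by more than 3 cm (distance of any of petri, dropper, amber, slidebox, tipbox, tweezers from where it was at the start of the episode above 0.03 m).
It also fails if it takes over 53 s, if anything falls off the work surface, if the arm or the gripper's body presses on something with over 40 N, if the wrist force passes 120 N, or if a joint passes its speed limit or range.

ROBOT

A 7-joint arm with a two-finger parallel gripper is mounted at the origin on the work surface. World frame = base frame: x ahead of the robot, y to its left, z up, the work surface at z = 0. Lengths are in m, angles in rad, forces in N, time in s.
With the tool pointing down it reaches from about 0.4 to 0.875 m from the base axis. Payload 19.3 kg.
Tool frame: the origin (TCP) lies midway between the tips of the shut fingers; the grasp point (between the pads) lies 19 mm behind it (tcp_to_grasp is the z of the grasp point in the tool frame, in m); z points along the fingers, y is the line along which they close (so a half turn about z gives the same grasp; the last joint's range is limited). The gripper opens to 85 mm and grips with 20 to 120 N. Pads are 22 mm wide; open, the fingers measure 114 mm over their backs; the gripper's body (76 mm by 85 mm) begins 54 mm behind the grasp point. The pads swing forward as they close: fully open they stand 13 mm farther back than shut.
Start: joints at [-1.38, 0.521, -0.036, 1.599, 0.021, 1.021, -0.113], TCP at [0.161, 0.604, 0.231] pointing down, gripper open.
Joint ranges: [-2.91, 2.91], [-0.3, 2.13], [-1.5, 1.42], [0.17, 2.43], [-1.26, 4.41], [0.16, 1.93], [-2.52, 2.52]. Speed limits (rad/s): [1.89, 1.89, 2.39, 2.39, 3.01, 3.01, 3.01].

INTERFACE

Orientations are given as [roll, pitch, yaw] about the fixed x, y, z axes, in that order (R = Rz(yaw) Ry(pitch) Rx(roll)).
In Python, from workcell import * gives the robot as it stands.
- The arm moves only by the tool send_rows, never from a script. Its argument "increments" is a list of rows, each a list of 3 entries, a list of its own where there are three numbers: the shift along the tool's x, y, z in mm, then the turn, a rotation vector about the tool's x, y, z in degrees, then the gripper's target within -1 to 1 (fully open at 1, half-way at 0, shut at -1). In form: [[[x, y, z], [wx, wy, wz], grip], ...]. A call has 1 to 10 rows; each row is the pose to reach, as a shift and turn from the pose commanded when the call began, along the tool's axes at that moment; what a row does not reach only later rows make up. A row lasts 1/10 s, in which the tool goes at most 50 mm and 8.59 degrees, less where a joint would pass 70% of its speed; a pose out of reach is approached as far as the arm can. A call with a gripper value outside its range is refused whole. The fingers move at their own pace and stop on an object; "newtons" is the grip in N (left out, the last holds). Time passes only in rows, so rows that repeat a pose let the fingers close. It gives the time, the measured TCP pose, the force, the opening and the grip force at its end, in the units of the state.
- observe(): the state, without advancing time (a new reading comes with each control period).
- grab_frame(name): name is "scene" or "top" or "wrist"; returns the picture (384x512x3 uint8, blue, green, red); there is no depth.
- camera_params(name): a dict with "fovy" (degrees; the focal length in pixels is half the picture's height over the tangent of half this angle, whatever the lens; pixels are square), "cx", "cy" (the principal point, pixels), "extrinsics" (4x4, takes a point from world to camera coordinates). Camera axes: x right, y down, z forward; pixel columns grow to the right and rows downward; lengths in m; the calibration is good to about 2 mm. A picture is of the moment at which its call begins: read the wrist's pose just before it. camera_params takes no time and is no camera call; for the wrist camera it gives the pose at the moment of the call.
- job_done(): hands the job in; it is judged then, once.
The state is a dict: "clock": time; "qpos": joint angles; "qd": joint speeds; "joint_efforts": joint torques, N m; "position": TCP position; "tool_rot": TCP orientation; "force": force on the tool from outside, world axes, zero at the start; "moment": the same for the moment, N m; "grip_width": finger opening in m; "finger_force": force on a finger pad.
Only numpy, scipy, OpenCV 4.12 (cv2) and the standard library are available. Lean on these libraries where they do the work, as an engineer would, in place of code of your own. Each camera call takes 0.05 s, during which the arm holds its last target. There are 200 camera calls.

## Working session

There is one attempt and no reset: what is moved stays moved. The work goes in short steps, Python scripts to look and compute and a tool call to move; the robot and the scene stay as the last step left them, time stands still between calls to the robot, and variables do not carry over. Pictures are saved under pics/ and viewed, at most 14 in all, crops included, and the job is handed in when it is done.

Besides the shell and the picture viewer there is one more tool, called after "Emit:" by a JSON object that holds its "op" and its "data". send_rows: Moves the arm, as the interface text tells. Its arguments: {"type":"object","properties":{"increments":{"type":"array"},"newtons":{"type":"number"}},"required":["increments"]}

```bash
mkdir -p pics; python3 - <<'E'
from workcell import *
import cv2,numpy as np
print(observe())
for n in("scene","top"):
    cv2.imwrite(f"pics/{n}0.png",grab_frame(n)); p=camera_params(n); print(n,p)
print(camera_params("wrist"))
E
```

```text
{'clock': 0.0, 'qpos': array([-1.38018664,  0.52201363, -0.03634316,  1.60000759,  0.02120094,
        1.02109398, -0.11282559]), 'qd': array([ 0.00019034, -0.00118607,  0.00093142,  0.00027877, -0.00179649,
        0.00107339,  0.00034711]), 'joint_efforts': array([ 6.75717984e-04, -9.27114987e+01,  1.98011689e+00, -3.69928336e+01,
        1.78831798e-02,  8.26439238e-03,  4.49491904e-05]), 'position': array([0.16110417, 0.60352877, 0.23072594]), 'tool_rot': array([-3.14045755e+00,  7.42446285e-05,  2.88076160e+00]), 'force': array([ 0.32128635, -0.28901764, -0.58176004]), 'moment': array([-0.01448459, -0.01918429,  0.01443803]), 'finger_force': 0.0, 'grip_width': 0.08526168952526349}
scene {'fovy': 54.39565763933734, 'cx': 250.6790103691796, 'cy': 190.35492339350532, 'extrinsics': array([[ 0.80686882,  0.59065365,  0.00953857, -0.45322684],
       [ 0.43606261, -0.58463978, -0.68413867, -0.14498367],
       [-0.39851237,  0.55616958, -0.72928958,  1.37762065],
       [ 0.        ,  0.        ,  0.        ,  1.        ]])}
top {'fovy': 55.60169070997073, 'cx': 257.28926291436284, 'cy': 190.90178559543804, 'extrinsics': array([[-1.33259979e-04, -9.99999282e-01,  1.19078531e-03,
         2.33107599e-02],
       [-9.76659787e-01, -1.25621702e-04, -2.14792097e-01,
         5.80336310e-01],
       [ 2.14792092e-01, -1.19161532e-03, -9.76659069e-01,
         1.13083550e+00],
       [ 0.00000000e+00,  0.00000000e+00,  0.00000000e+00,
         1.00000000e+00]])}
{'fovy': 60.62332742130621, 'cx': 257.8277497860236, 'cy': 193.4580278586606, 'extrinsics': array([[ 0.25860728,  0.96598118, -0.00162254, -0.62372027],
       [ 0.91510787, -0.24444914,  0.32065903, -0.0415148 ],
       [ 0.30935396, -0.08440956, -0.94719331,  0.38011677],
       [ 0.        ,  0.        ,  0.        ,  1.        ]])}
```

View pics/top0.png

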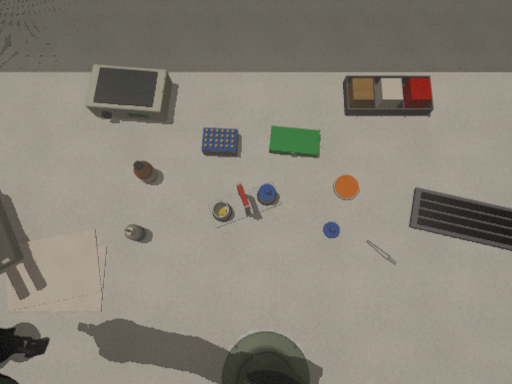

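View pics/scene0.png

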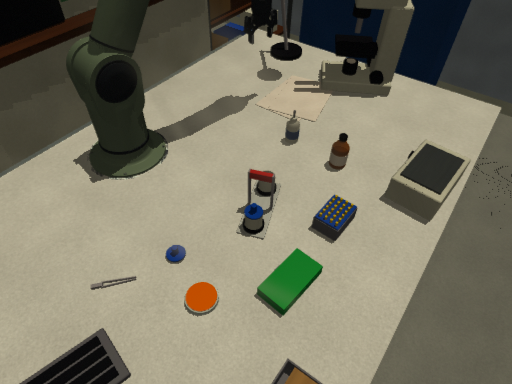

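```bash
cat > h.py <<'E'
from workcell import *
import cv2,numpy as np
from scipy.spatial.transform import Rotation as R
def ray(name,u,v,z,P=None):
    P=P or camera_params(name);f=192/np.tan(np.radians(P["fovy"]/2));E=P["extrinsics"]
    d=E[:3,:3].T@np.array([(u-P["cx"])/f,(v-P["cy"])/f,1]);c=-E[:3,:3].T@E[:3,3]
    return c+d*(z-c[2])/d[2]
def proj(name,p,P=None):
    P=P or camera_params(name);f=192/np.tan(np.radians(P["fovy"]/2));E=P["extrinsics"]
    q=E[:3,:3]@np.array(p)+E[:3,3];return np.array([P["cx"]+f*q[0]/q[2],P["cy"]+f*q[1]/q[2]])
def plan(p,yaw):
    """shift/turn from the present pose to TCP p, pointing down, given yaw"""
    s=observe();A=R.from_euler("xyz",s["tool_rot"]);B=R.from_euler("xyz",[np.pi,0,yaw])
    print("shift mm",(A.inv().apply(np.array(p)-s["position"])*1e3).round(1),"turn deg",(A.inv()*B).as_rotvec(degrees=True).round(2),
      "yaw",s["tool_rot"][2].round(3),"pos",s["position"].round(4),"t",s["clock"])
E
python3 - <<'E'
from h import *
print("lid",ray("top",332,229,.035),ray("scene",176,252,.03))
print("pot",ray("top",222,211,.068));print("cap",ray("top",267,188,.101),ray("scene",254,209,.10))
print("bar",ray("top",239,185,.155),ray("top",246,206,.155))
print("petri",ray("top",347,187,.016))
l=ray("top",332,229,.035)
plan([l[0],l[1],.2],observe()["tool_rot"][2])
s=observe();A=R.from_euler("xyz",s["tool_rot"]);P=camera_params("wrist");c=-P["extrinsics"][:3,:3].T@P["extrinsics"][:3,3]
print("cam in tool",A.inv().apply(c-s["position"]),A.inv().apply(P["extrinsics"][2,:3]))
E
```

```text
lid [ 0.45848163 -0.22196351  0.035     ] [ 0.46941623 -0.22713367  0.03      ]
pot [0.51286446 0.13713555 0.068     ]
cap [ 0.58143457 -0.00750262  0.101     ] [ 0.58583539 -0.01860591  0.1       ]
bar [0.57842027 0.07884647 0.155     ] [0.51384639 0.05721139 0.155     ]
petri [ 0.60438564 -0.28355674  0.016     ]
shift mm [-500.2 -720.9   31.5] turn deg [-0.06  0.   -0.  ] yaw 2.881 pos [0.1611 0.6036 0.2308] t 0.1
cam in tool [ 0.08210739 -0.00046368 -0.14157079] [-3.20600766e-01 -8.04855861e-04  9.47214074e-01]
```

```bash
python3 - <<'E'
from h import *
plan([.45,.25,.27],np.radians(85))
E
```

```text
shift mm [-370.3 -267.2  -38.9] turn deg [-5.000e-02  4.000e-02  8.006e+01] yaw 2.881 pos [0.1611 0.6036 0.2308] t 0.1
```

Emit:
{"op": "send_rows", "data": {"increments": [[[-37,-27,-4],[0,0,8],1],[[-74,-53,-8],[0,0,16],1],[[-111,-80,-12],[0,0,24],1],[[-148,-107,-16],[0,0,32],1],[[-185,-134,-20],[0,0,40],1],[[-222,-160,-24],[0,0,48],1],[[-259,-187,-28],[0,0,56],1],[[-296,-214,-32],[0,0,64],1],[[-333,-240,-36],[0,0,72],1],[[-370,-267,-39],[0,0,80],1]]}}

```text
clock: 1.1
position: [0.4506, 0.2489, 0.2706]
tool_rot: [3.141, -0.0, 1.479]
force: [0.7, 0.9, 0.5]
grip_width: 0.0854
finger_force: 0.0
```

```bash
python3 - <<'E'
from h import *
plan([.47,-.225,.25],np.radians(22))
E
```

```text
shift mm [-470.2   62.7   20.4] turn deg [-1.000e-02 -2.000e-02  6.274e+01] yaw 1.479 pos [0.4506 0.2489 0.2706] t 1.1
```

Emit:
{"op": "send_rows", "data": {"increments": [[[-47,6,2],[0,0,6],1],[[-94,12,4],[0,0,12],1],[[-141,19,6],[0,0,19],1],[[-188,25,8],[0,0,25],1],[[-235,31,10],[0,0,31],1],[[-282,38,12],[0,0,38],1],[[-329,44,14],[0,0,44],1],[[-376,50,16],[0,0,50],1],[[-423,56,18],[0,0,56],1],[[-470,63,20],[0,0,63],0.3]]}}

```text
clock: 2.1
position: [0.4718, -0.225, 0.2502]
tool_rot: [-3.141, -0.0, 0.381]
force: [2.2, 0.7, -0.1]
grip_width: 0.0734
finger_force: 0.0
```

```bash
python3 - <<'E'
from h import *
print(observe()["position"],proj("wrist",[.47,-.225,.03]))
cv2.imwrite("pics/w1.png",grab_frame("wrist"))
E
```

```text
[ 0.47175706 -0.22495598  0.2502074 ] [256.61333441 161.37507618]
```

View pics/w1.png

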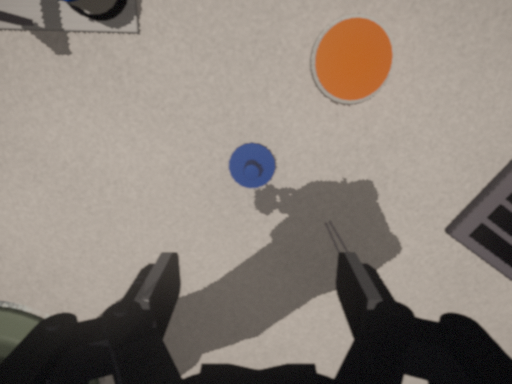

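```bash
cat >> h.py <<'E'
def blob(im,lo,hi,near):
    m=cv2.inRange(cv2.cvtColor(im,cv2.COLOR_BGR2HSV),lo,hi);m=cv2.morphologyEx(m,cv2.MORPH_OPEN,np.ones((3,3)))
    m=cv2.morphologyEx(m,cv2.MORPH_CLOSE,np.ones((9,9)))
    cs=cv2.findContours(m,cv2.RETR_EXTERNAL,cv2.CHAIN_APPROX_NONE)[0]
    c=min((c for c in cs if cv2.contourArea(c)>150),key=lambda c:np.hypot(*(c.reshape(-1,2).mean(0)-near)))
    return c
E
python3 - <<'E'
from h import *
im=cv2.imread("pics/w1.png");c=blob(im,(100,100,20),(130,255,255),(252,165))
e=cv2.fitEllipse(c);print(e,cv2.contourArea(c))
p=ray("wrist",*e[0],.0115);print(p,"top",proj("top",[*p[:2],.035]))
plan([p[0],p[1],.12],0.381)
E
```

```text
((251.6886749267578, 165.0583953857422), (42.43415451049805, 43.27974319458008), 88.93641662597656) 1441.0
[ 0.4588093  -0.23089228  0.0115    ] top [334.71466602 228.9002773 ]
shift mm [-10.6  -6.1 130.4] turn deg [ 0.21  0.05 -0.85] yaw 0.366 pos [ 0.4708 -0.2323  0.2504] t 2.15
```

Emit:
{"op": "send_rows", "data": {"increments": [[[-5,-2,40],[0,0,0],0.3],[[-11,-5,80],[0,0,0],0.3],[[-11,-5,80],[0,0,0],0.3],[[-11,-5,80],[0,0,0],0.3],[[-11,-5,80],[0,0,0],0.3]]}}

```text
clock: 2.65
position: [0.4611, -0.2231, 0.1721]
tool_rot: [3.14, -0.002, 0.385]
force: [0.1, 0.7, -0.3]
grip_width: 0.0553
finger_force: 0.0
```

```bash
python3 - <<'E'
from h import *
P=camera_params("wrist");im=grab_frame("wrist");cv2.imwrite("pics/w2.png",im)
g=proj("wrist",[.459,-.231,.0115],P);c=blob(im,(100,100,20),(130,255,255),g)
e=cv2.fitEllipse(c);print(g,e,cv2.contourArea(c))
p=ray("wrist",*e[0],.0115,P);print(p)
plan([p[0],p[1],.12],0.381)
E
```

```text
[263.69536954 179.13570296] ((255.81346130371094, 174.65118408203125), (51.759071350097656, 55.061214447021484), 82.71857452392578) 2233.0
[ 0.46029545 -0.22234964  0.0115    ]
shift mm [-0.7 -0.9 52.1] turn deg [ 0.09 -0.12  0.26] yaw 0.386 pos [ 0.4612 -0.2229  0.1721] t 2.7
```

View pics/w2.png

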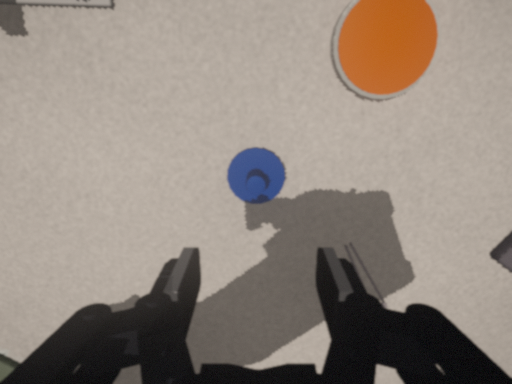

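Emit:
{"op": "send_rows", "data": {"increments": [[[-1,-1,45],[0,0,0],0.1],[[-1,-1,90],[0,0,0],0.1],[[-1,-1,125],[0,0,0],0.1],[[-1,-1,152],[0,0,0],0.1],[[-1,-1,152],[0,0,0],0],[[-1,-1,152],[0,0,0],-0.5],[[-1,-1,152],[0,0,0],-1],[[-1,-1,152],[0,0,0],-1],[[-1,-1,152],[0,0,0],-1],[[-1,-1,152],[0,0,0],-1]], "newtons": 30}}

```text
clock: 3.7
position: [0.4599, -0.2226, 0.0202]
tool_rot: [3.14, -0.002, 0.385]
force: [-0.6, 0.3, 8.2]
grip_width: 0.0167
finger_force: 29.4
```

Emit:
{"op": "send_rows", "data": {"increments": [[[0,0,-10],[0,0,0],-1],[[0,0,-50],[0,0,0],-1],[[0,0,-95],[0,0,0],-1],[[0,0,-140],[0,0,0],-1],[[0,0,-180],[0,0,0],-1],[[0,0,-200],[0,0,0],-1],[[0,0,-200],[0,0,0],-1],[[0,0,-200],[0,0,0],-1]]}}

```text
clock: 4.5
position: [0.4588, -0.2218, 0.2192]
tool_rot: [3.141, -0.002, 0.385]
force: [0.2, -0.6, -0.2]
grip_width: 0.0167
finger_force: 29.4
```

```bash
python3 - <<'E'
from h import *
print(observe()["grip_width"],observe()["force"])
plan([.47,.09,.22],0.40)
P=camera_params("wrist");im=grab_frame("wrist");cv2.imwrite("pics/w3.png",im)
E
```

```text
0.016672613458467725 [ 0.23141232 -0.60410587 -0.24428698]
shift mm [ 127.6 -284.7   -0.6] turn deg [ 0.02 -0.1  -0.84] yaw 0.385 pos [ 0.4588 -0.2218  0.2192] t 4.5
```

View pics/w3.png

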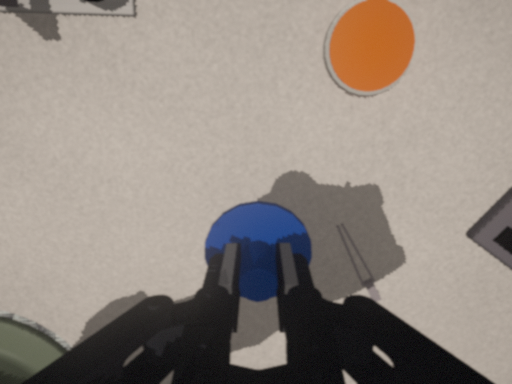

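```bash
cat >> h.py <<'E'
def lidimg(P,s,dx,dy,dz,n=72):
    """pixels of the held lid's disc top edge, centre at tool (dx,dy,dz)"""
    A=R.from_euler("xyz",s["tool_rot"]);t=np.linspace(0,2*np.pi,n)
    q=np.c_[dx+.028*np.cos(t),dy+.028*np.sin(t),0*t+dz]
    return np.array([proj("wrist",A.apply(k)+s["position"],P) for k in q])
E
python3 - <<'E'
from h import *
from scipy.optimize import fsolve
P=camera_params("wrist");s=observe()
def F(x):
    q=lidimg(P,s,*x,360);return [q[:,0].min()-205,q[:,0].max()-311,q[:,1].min()-202]
print("lid disc in tool",fsolve(F,[0,0,0]))
plan([.485,.126,.25],0.40)
E
```

```text
lid disc in tool [-0.00242244  0.00066845  0.01318642]
shift mm [ 155.3 -312.4  -31.4] turn deg [-0.02 -0.02 -0.85] yaw 0.385 pos [ 0.4585 -0.2218  0.2185] t 4.55
```

Emit:
{"op": "send_rows", "data": {"increments": [[[15,-31,-5],[0,0,0],-1],[[31,-62,-15],[0,0,0],-1],[[47,-94,-25],[0,0,0],-1],[[62,-125,-31],[0,0,0],-1],[[78,-156,-31],[0,0,0],-1],[[93,-187,-31],[0,0,0],-1],[[109,-218,-31],[0,0,0],-1],[[124,-250,-31],[0,0,-0.8],-1],[[140,-281,-31],[0,0,-0.8],-1],[[155,-312,-31],[0,0,-0.8],-1]]}}

```text
clock: 5.55
position: [0.4847, 0.1265, 0.2486]
tool_rot: [3.141, 0.001, 0.399]
force: [0.2, -0.7, -0.4]
grip_width: 0.0167
finger_force: 29.5
```

Emit:
{"op": "send_rows", "data": {"increments": [[[0,0,0],[0,0,0],-1],[[0,0,0],[0,0,0],-1],[[0,0,0],[0,0,0],-1]]}}

```text
clock: 5.85
position: [0.4849, 0.1241, 0.249]
tool_rot: [3.141, 0.001, 0.398]
force: [0.2, 0.6, -0.2]
grip_width: 0.0163
finger_force: 29.5
```

```bash
python3 - <<'E'
from h import *
print(observe()["position"])
P=camera_params("wrist");im=grab_frame("wrist");cv2.imwrite("pics/w4.png",im);np.save("P4.npy",P,allow_pickle=True)
E
```

```text
[0.48491053 0.12407737 0.2489724 ]
```

View pics/w4.png

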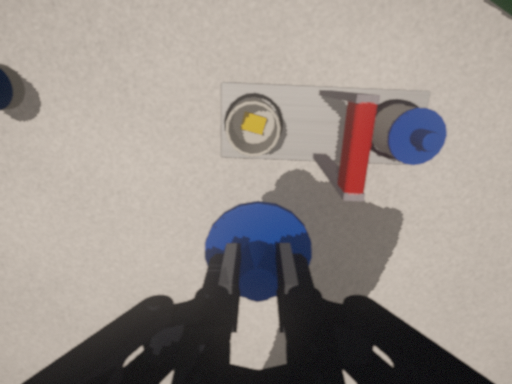

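```bash
python3 - <<'E'
from h import *
im=cv2.imread("pics/w4.png");c=im[75:175,210:300]
c=cv2.convertScaleAbs(c,alpha=1.6)
cv2.imwrite("pics/w4c.png",cv2.resize(c,None,fx=6,fy=6,interpolation=cv2.INTER_CUBIC))
E
```

```text
(no output)
```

View pics/w4c.png

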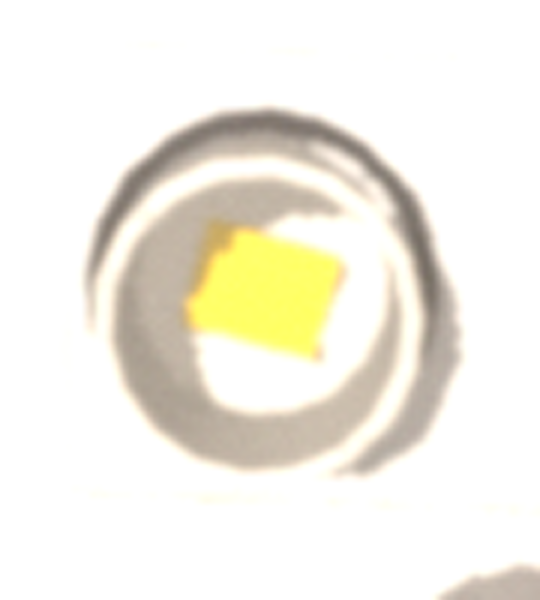

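```bash
python3 - <<'E'
from h import *
P=np.load("P4.npy",allow_pickle=True).item()
r=ray("wrist",252.7,128.4,.068,P);print("rim",r)
cs=np.array([ray("wrist",u,v,.006,P) for u,v in((221,83),(430,90),(221,157),(428,163))]);print(cs,cs.mean(0))
w=R.from_euler("z",0)
y=(cs[0]-cs[1]+cs[2]-cs[3]);print("yaw",np.arctan2(-y[0],y[1]),"len",np.linalg.norm(y)/2,np.linalg.norm(cs[0]-cs[2]))
# bar mask, whole-view comparison
im=cv2.imread("pics/w4.png");h=cv2.cvtColor(im,cv2.COLOR_BGR2HSV)
m=cv2.inRange(h,(0,150,60),(6,255,255))|cv2.inRange(h,(174,150,60),(180,255,255))
ys,xs=np.nonzero(m);print("bar px",xs.mean(),ys.mean(),xs.min(),xs.max(),ys.min(),ys.max())
def model(x,yy,a):
    C=R.from_euler("z",a);c=np.array([x,yy,0])
    pts=[(sx*.037,sy*.008,z) for sx in(1,-1) for sy in(1,-1) for z in(.129,.155)]
    q=np.array([proj("wrist",C.apply(p)+c,P) for p in pts],np.float32)
    k=np.zeros(m.shape,np.uint8);cv2.fillConvexPoly(k,cv2.convexHull(q).astype(int)[:, 0],255)
    return k,np.array([proj("wrist",C.apply(p)+c,P) for p in((.043,.118,.006),(.043,-.118,.006),(-.043,.118,.006),(-.043,-.118,.006))])
a=np.arctan2(-y[0],y[1])
k,q=model(*cs.mean(0)[:2],a);Y,X=np.nonzero(k);print("model bar",X.mean(),Y.mean(),X.min(),X.max(),Y.min(),Y.max());print(q.round(1))
C=R.from_euler("z",a);print("wells",C.apply([0,.08,.068])+[*cs.mean(0)[:2],0])
s=observe();A=R.from_euler("xyz",s["tool_rot"])
print("rim in tool",A.inv().apply(r-s["position"])*1e3)
E
```

```text
rim [0.52020339 0.14335485 0.068     ]
[[ 0.54481414  0.1924803   0.006     ]
 [ 0.62812581 -0.0255369   0.006     ]
 [ 0.46660687  0.16296666  0.006     ]
 [ 0.55560274 -0.06855298  0.006     ]] [0.54878739 0.06533927 0.006     ]
yaw 0.36602757366784716 len 0.24071418065806066 0.08359086010584384
bar px 358.2644329896907 148.1520618556701 340 376 103 192
model bar 361.10134529147984 144.5919282511211 340 384 94 198
[[222.9  81.9]
 [434.5  88.8]
 [223.2 158.1]
 [419.9 163.9]]
wells [0.52015467 0.14003979 0.068     ]
rim in tool [ 39.96924818  -4.25761489 181.12050476]
```

```bash
python3 - <<'E'
from h import *
P=np.load("P4.npy",allow_pickle=True).item();s=observe()
for d in((0,0,.007),(0,0,.013),(-.0024,.0007,.0132),(-.002,0,.010)):
    q=lidimg(P,s,*d,360);print(d,q.min(0).round(1),q.max(0).round(1))
im=cv2.imread("pics/w4.png");m=cv2.inRange(cv2.cvtColor(im,cv2.COLOR_BGR2HSV),(100,100,20),(130,255,255))
for c in (206,212,225,245,258,270,300,306): v=np.nonzero(m[190:,c])[0]+190;print(c,v.min(),v.max())
r=[np.nonzero(m[v,150:400])[0][[0,-1]]+150 for v in(230,240,245,250,255,260)];print(r)
yaw=s["tool_rot"][2];plan([.5202,.1428,.125],.366)
E
```

```text
(0, 0, 0.007) [201.6 201.5] [312.  299.8]
(0, 0, 0.013) [203.5 197.4] [310.2 293. ]
(-0.0024, 0.0007, 0.0132) [205.1 201.8] [311.2 296.4]
(-0.002, 0, 0.01) [202.8 203.3] [310.9 299.4]
206 242 248
212 228 248
225 213 245
245 205 295
258 203 299
270 204 296
300 222 253
306 232 259
[array([211, 305]), array([207, 309]), array([206, 309]), array([218, 310]), array([241, 310]), array([241, 309])]
shift mm [ 39.7  -3.7 124.1] turn deg [0.01 0.03 1.79] yaw 0.397 pos [0.4851 0.124  0.2491] t 5.9
```

Emit:
{"op": "send_rows", "data": {"increments": [[[20,-2,30],[0,0,0.8],-1],[[41,-4,70],[0,0,1.8],-1],[[41,-4,110],[0,0,1.8],-1],[[41,-4,135],[0,0,1.8],-1],[[41,-4,145],[0,0,1.8],-1],[[41,-4,150],[0,0,1.8],-1],[[41,-4,150],[0,0,1.8],-1],[[41,-4,150],[0,0,1.8],-1]]}}

```text
clock: 6.7
position: [0.522, 0.1449, 0.1005]
tool_rot: [-3.141, -0.002, 0.367]
force: [0.0, -0.0, -0.2]
grip_width: 0.0169
finger_force: 29.5
```

```bash
python3 - <<'E'
from h import *
plan([.5216,.1434,.083],.366);print(observe()["force"])
P=camera_params("wrist");im=grab_frame("wrist");cv2.imwrite("pics/w5.png",im);np.save("P5.npy",P,allow_pickle=True)
E
```

```text
shift mm [-1.   1.2 17.5] turn deg [-0.01 -0.1   0.07] yaw 0.367 pos [0.522  0.1449 0.1005] t 6.7
[ 0.01413049 -0.01345052 -0.18351483]
```

View pics/w5.png

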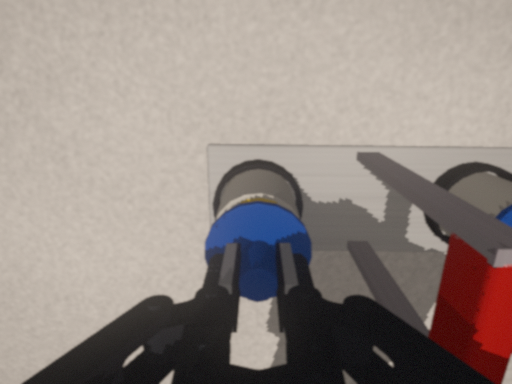

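```bash
python3 - <<'E'
from h import *
P=np.load("P5.npy",allow_pickle=True).item();s=observe();A=R.from_euler("xyz",s["tool_rot"]);t=np.linspace(0,6.28,360)
for dx in(-.004,-.002,0,.002):
    c=A.apply([dx,0,0])+s["position"];q=np.array([proj("wrist",[c[0]+.027*np.cos(k),c[1]+.027*np.sin(k),.068],P) for k in t]);print(dx,q.min(0),q.max(0))
im=cv2.imread("pics/w5.png");print(im[185:206,258].tolist());print(im[205,208:222].sum(1).tolist(),im[205,296:308].sum(1).tolist())
E
```

```text
-0.004 [210.44775816 194.48572641] [302.65780765 277.99899242]
-0.002 [210.28710383 191.09195883] [302.80356207 275.16110073]
0 [210.12537811 187.67454777] [302.95028824 272.3051378 ]
0.002 [209.96257025 184.23324527] [303.09799593 269.43093047]
[[99, 107, 115], [98, 106, 113], [99, 106, 114], [101, 107, 114], [98, 106, 113], [99, 106, 114], [100, 108, 116], [111, 119, 127], [135, 146, 155], [156, 168, 177], [150, 162, 171], [120, 132, 140], [92, 109, 118], [67, 101, 115], [54, 94, 114], [66, 87, 100], [81, 69, 72], [96, 61, 52], [120, 71, 51], [141, 81, 53], [148, 84, 52]]
[527, 503, 500, 482, 403, 297, 214, 194, 188, 186, 210, 261, 313, 339] [184, 159, 138, 139, 144, 145, 190, 249, 291, 300, 304, 306]
```

Emit:
{"op": "send_rows", "data": {"increments": [[[-1.2,0.6,3],[0,0,0],-1],[[-1.2,0.6,6],[0,0,0],-1],[[-1.2,0.6,9],[0,0,0],-1],[[-1.2,0.6,12],[0,0,0],-1],[[-1.2,0.6,14],[0,0,0],-1],[[-1.2,0.6,15],[0,0,0],-1],[[-1.2,0.6,15],[0,0,0],-1]]}}

```text
clock: 7.45
position: [0.5205, 0.1438, 0.0842]
tool_rot: [3.142, 0.0, 0.367]
force: [0.6, -0.3, -0.6]
grip_width: 0.0166
finger_force: 29.5
```

Emit:
{"op": "send_rows", "data": {"increments": [[[0,0,1],[0,0,0],-1],[[0,0,2],[0,0,0],-1],[[0,0,2],[0,0,0],-1]]}}

```text
clock: 7.75
position: [0.5205, 0.1438, 0.0822]
tool_rot: [-3.142, 0.0, 0.368]
force: [0.1, 0.0, -0.1]
grip_width: 0.017
finger_force: 29.5
```

Emit:
{"op": "send_rows", "data": {"increments": [[[0,0,1],[0,0,0],-1],[[0,0,2],[0,0,0],-1],[[0,0,2],[0,0,0],-1]]}}

```text
clock: 8.05
position: [0.5206, 0.1438, 0.0803]
tool_rot: [-3.142, -0.0, 0.367]
force: [0.4, 1.1, 0.3]
grip_width: 0.0164
finger_force: 29.6
```

Emit:
{"op": "send_rows", "data": {"increments": [[[0,0,1],[0,0,0],-1],[[0,0,1],[0,0,0],-1]]}}

```text
clock: 8.25
position: [0.5208, 0.1439, 0.0802]
tool_rot: [-3.141, -0.001, 0.367]
force: [-4.5, 0.5, 21.5]
grip_width: 0.0165
finger_force: 31.6
```

```bash
python3 - <<'E'
from h import *
print(observe()["force"],observe()["position"])
im=grab_frame("wrist");cv2.imwrite("pics/w6.png",im)
c=im[120:320,180:340];cv2.imwrite("pics/w6c.png",cv2.resize(cv2.convertScaleAbs(c,alpha=1.4),None,fx=3,fy=3,interpolation=cv2.INTER_CUBIC))
E
```

```text
[-4.47299525  0.47376736 21.47972225] [0.52084155 0.14389624 0.08016259]
```

View pics/w6c.png

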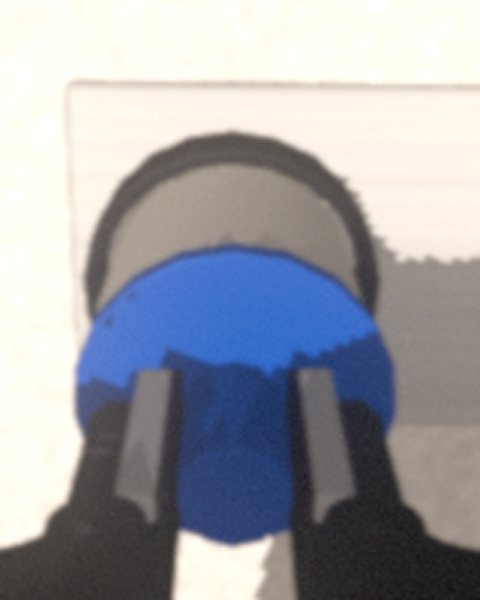

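Emit:
{"op": "send_rows", "data": {"increments": [[[0,0,-1],[0,0,0],-1],[[0,0,-1],[0,0,0],-0.4],[[0,0,-1],[0,0,0],0],[[0,0,-1],[0,0,0],0],[[0,0,-1],[0,0,0],0],[[0,0,-1],[0,0,0],0]]}}

```text
clock: 8.9
position: [0.5204, 0.1438, 0.0802]
tool_rot: [3.142, 0.0, 0.368]
force: [-0.5, -0.3, -0.5]
grip_width: 0.0429
finger_force: 0.0
```

Emit:
{"op": "send_rows", "data": {"increments": [[[0,0,-10],[0,0,0],0],[[0,0,-25],[0,0,0],0],[[0,0,-60],[0,0,0],0],[[0,0,-100],[0,0,0],0],[[0,0,-140],[0,0,0],0],[[-20,10,-170],[0,0,0],0.4],[[-40,20,-170],[0,0,0],0.6],[[-40,20,-170],[0,0,0],0.6],[[-40,20,-170],[0,0,0],0.6]]}}

```text
clock: 9.8
position: [0.4904, 0.111, 0.2513]
tool_rot: [-3.141, -0.001, 0.367]
force: [0.3, -0.5, 0.1]
grip_width: 0.0685
finger_force: 0.0
```

```bash
python3 - <<'E'
from h import *
print(observe()["position"],observe()["grip_width"])
P=camera_params("wrist");im=grab_frame("wrist");cv2.imwrite("pics/w7.png",im);np.save("P7.npy",P,allow_pickle=True)
E
```

```text
[0.49039815 0.11098178 0.2512973 ] 0.0684619941144222
```

View pics/w7.png

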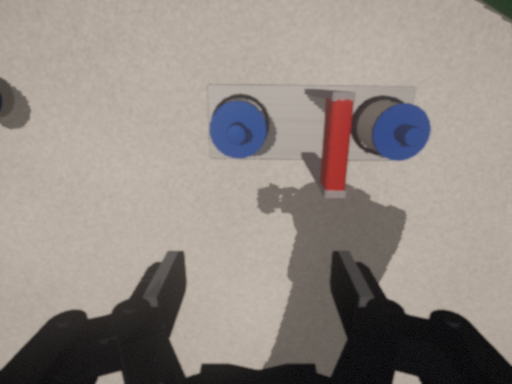

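```bash
python3 - <<'E'
from h import *
from scipy.optimize import minimize
P=np.load("P7.npy",allow_pickle=True).item();im=cv2.imread("pics/w7.png");h=cv2.cvtColor(im,cv2.COLOR_BGR2HSV)
m=cv2.inRange(h,(0,120,50),(8,255,255))|cv2.inRange(h,(172,120,50),(180,255,255));m[:60]=0;m[220:]=0
ys,xs=np.nonzero(m);print(xs.min(),xs.max(),ys.min(),ys.max())
M=cv2.resize(m,None,fx=4,fy=4)>127
def cost(x):
    C=R.from_euler("z",x[2]);L=x[3]
    q=np.array([proj("wrist",C.apply((a*L,b*.008,z))+[x[0],x[1],0],P) for a in(1,-1) for b in(1,-1) for z in(.129,.155)],np.float32)
    k=np.zeros(M.shape,np.uint8);cv2.fillConvexPoly(k,np.round((cv2.convexHull((q+.5)*4-.5))*16).astype(int)[:,0],1,shift=4)
    return 1-(M&(k>0)).sum()/(M|(k>0)).sum()
x0=np.array([.549,.065,.37,.034]);S=x0+np.vstack([0*x0,np.diag([.008,.008,.06,-.005])])
r=minimize(cost,x0,method="Nelder-Mead",options=dict(initial_simplex=S,maxiter=400));print(r.x,r.fun)
plan([r.x[0],r.x[1],.19],r.x[2])
E
```

```text
321 352 100 189
[0.54681295 0.06856418 0.36961936 0.03202477] 0.15321011673151752
shift mm [37.1 60.1 60.9] turn deg [-0.02 -0.04 -0.11] yaw 0.368 pos [0.4906 0.1112 0.2509] t 9.85
```

Emit:
{"op": "send_rows", "data": {"increments": [[[19,30,20],[0,0,0],0.5],[[38,60,40],[0,0,0],0.4],[[38,60,55],[0,0,0],0.4],[[38,60,60],[0,0,0],0.4],[[38,60,90],[0,0,0],0.4],[[38,60,115],[0,0,0],0.4],[[38,60,128],[0,0,0],0.4],[[38,60,128],[0,0,0],0.4]]}}

```text
clock: 10.65
position: [0.5467, 0.0689, 0.1215]
tool_rot: [-3.141, 0.002, 0.368]
force: [-0.9, -0.4, 0.0]
grip_width: 0.0598
finger_force: 0.0
```

```bash
python3 - <<'E'
from h import *
s=observe();print(s["position"],s["tool_rot"],s["grip_width"],s["force"])
cv2.imwrite("pics/w8.png",grab_frame("wrist"))
E
```

```text
[0.54674459 0.06889274 0.12145272] [-3.14131453e+00  2.07164570e-03  3.68117841e-01] 0.05978377096232054 [-0.88296759 -0.36892933  0.03691971]
```

View pics/w8.png

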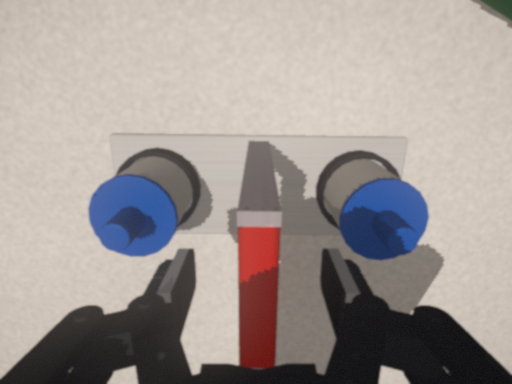

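Emit:
{"op": "send_rows", "data": {"increments": [[[1,0,-1],[0,0,0],0],[[1,0,-1],[0,0,0],-0.4],[[1,0,-1],[0,0,0],-1],[[1,0,-1],[0,0,0],-1],[[1,0,-1],[0,0,0],-1],[[1,0,-1],[0,0,0],-1],[[1,0,-1],[0,0,0],-1]], "newtons": 80}}

```text
clock: 11.4
position: [0.5486, 0.0691, 0.1241]
tool_rot: [-3.141, -0.001, 0.367]
force: [-2.8, 2.1, 7.9]
grip_width: 0.0149
finger_force: 78.1
```

Emit:
{"op": "send_rows", "data": {"increments": [[[0,0,-2],[0,0,0],-1],[[0,0,-5],[0,0,0],-1],[[0,0,-10],[0,0,0],-1],[[0,0,-16],[0,0,0],-1],[[0,0,-23],[0,0,0],-1],[[0,0,-30],[0,0,0],-1],[[0,0,-36],[0,0,0],-1],[[0,0,-40],[0,0,0],-1],[[0,0,-40],[0,0,0],-1],[[0,0,-40],[0,0,0],-1]]}}

```text
clock: 12.4
position: [0.5482, 0.0689, 0.1632]
tool_rot: [-3.142, 0.0, 0.368]
force: [-0.3, -0.9, -6.4]
grip_width: 0.0148
finger_force: 78.0
```

Emit:
{"op": "send_rows", "data": {"increments": [[[0,0,-4],[0,0,0],-1],[[0,0,-12],[0,0,0],-1],[[0,0,-22],[0,0,0],-1],[[0,0,-32],[0,0,0],-1],[[0,0,-42],[0,0,0],-1],[[0,0,-51],[0,0,0],-1],[[0,0,-57],[0,0,0],-1],[[0,0,-60],[0,0,0],-1],[[0,0,-60],[0,0,0],-1],[[0,0,-60],[0,0,0],-1]]}}

```text
clock: 13.4
position: [0.5482, 0.0688, 0.223]
tool_rot: [-3.142, 0.0, 0.367]
force: [-0.3, -0.8, -6.4]
grip_width: 0.015
finger_force: 78.1
```

Emit:
{"op": "send_rows", "data": {"increments": [[[0,0,0],[0,0,0],-1],[[0,0,0],[0,0,0],-1],[[0,0,0],[0,0,0],-1],[[0,0,0],[0,0,0],-1],[[0,0,0],[0,0,0],-1]]}}

```text
clock: 13.9
position: [0.5483, 0.0688, 0.2233]
tool_rot: [3.142, 0.0, 0.367]
force: [0.0, 0.1, -6.4]
grip_width: 0.0147
finger_force: 78.2
```

```bash
python3 - <<'E'
from h import *
s=observe();print(s["moment"],s["force"])
a=cv2.resize(grab_frame("wrist"),(400,300));b=cv2.resize(grab_frame("scene")[100:280,180:340],None,fx=2.5,fy=2.5)[:300]
cv2.imwrite("pics/fin.png",cv2.convertScaleAbs(np.hstack([a,b]),alpha=1.2))
E
```

```text
[0.02728646 0.0195762  0.00478324] [ 3.16512092e-03  6.85809170e-02 -6.44085376e+00]
```

View pics/fin.png

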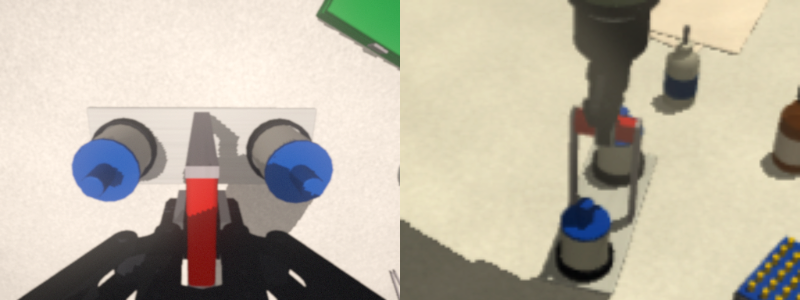

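The carrier hangs level (in the wrist view the plate edge is level at v≈107), both pots sit in their wells and both lids are on. I'm handing it in.

```bash
python3 -c "
from workcell import *
print(job_done())"
```

```text
the job is handed in; nothing more can be done
None
```

The loose lid is seated on the open pot, and the arm is holding the carrier level and still by its red handle, base about 10 cm above the bench; I handed the job in at about 14 s and got no verdict back.

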